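Key the tube wheel onto the rotator shaft and set the drive lever to free

ROBOT

A 6-joint arm with a two-finger parallel gripper is mounted at the origin on the work surface. World frame = base frame: x ahead of the robot, y to its left, z up, the work surface at z = 0. Lengths are in mm, angles in rad, forces in N, time in s.
With the tool pointing down it reaches from about 275 to 775 mm from the base axis. Payload 14.6 kg.
Tool frame: the origin (TCP) lies midway between the tips of the shut fingers; the grasp point (between the pads) lies 19 mm behind it; z points along the fingers, y is the line along which they close (so a half turn about z gives the same grasp; the last joint's range is limited). The gripper opens to 85 mm and grips with 20 to 120 N. Pads are 22 mm wide; open, the fingers measure 114 mm over their backs; the gripper's body (76 mm by 85 mm) begins 54 mm behind the grasp point. The pads swing forward as they close: fully open they stand 13 mm farther back than shut.
Start: joints at [1.18, 0.263, -0.048, 1.259, 0, 1.415], TCP at [122.655, 510.474, 231.278] pointing down, gripper open.
Joint ranges: [-2.65, 2.65], [-0.89, 1.7], [-1.18, 1.37], [-2.13, 2.11], [-1.35, 1.29], [-3.14, 3.14]. Speed limits (rad/s): [1.89, 1.89, 2.57, 2.79, 3.14, 3.14].

INTERFACE

Orientations are given as a unit quaternion [x, y, z, w].
In Python, from workcell import env gives the robot as it stands.
- The arm moves only by the tool nudge_tcp, called after ">>>" as name(argument=value, ...), one argument or row to a line, values as JSON. Schema: {"type":"object","properties":{"plan":{"type":"string"},"clamp_n":{"type":"number"},"only":{"type":"string"},"quiet":{"type":"boolean"},"lines":{"type":"string"}},"required":["plan"],"additionalProperties":false}. plan is a string of 1 to 10 rows, parted by a bar, with the numbers parted by spaces; each row has 5 numbers: dx, dy, dz in shares of the most that a row can go, 1 being 50 mm, then a turn about the tool's z in rad, then the finger opening in mm; each row shifts and turns the commanded pose from where the row before left it, along the tool's axes as they then stand; what a row does not reach is not made up. A row lasts 1/10 s, in which the tool goes at most 50 mm and 0.15 rad, less where a joint would pass 70% of its speed; a pose out of reach is approached as far as the arm can. The fingers move at their own pace and stop on an object; clamp_n is the grip in N (left out, the last holds). Time passes only in rows, so rows that do not move let the fingers close. The tool returns the time, the measured TCP pose, the force, the opening and the grip force at its end. only (a regular expression) keeps the lines of the reply that match it, lines (a string "A,B") keeps lines A to B, and quiet returns only ok. Input that does not fit is refused with a message, and nothing moves.
- env.get_obs(): the state, without advancing time (a new reading comes with each control period).
- env.camera(name): name is "scene" or "side" or "wrist"; returns the picture (400x640x3 uint8, red, green, blue); there is no depth.
- env.get_calibration(name): a dict with "mtx" (3x3 intrinsics, pixels), "dist_coeffs" ([k1, k2, p1, p2, k3] as OpenCV has them; the pictures are not rectified), "extrinsics" (4x4, takes a point from world to camera coordinates); the wrist camera has in their place "tool_from_camera" (4x4, takes a point from camera to tool coordinates, whose origin is the TCP and whose axes are the flange's). Camera axes: x right, y down, z forward; pixel columns grow to the right and rows downward; lengths in mm; the calibration is good to about 2 mm. A picture is of the moment at which its call begins: read the wrist's pose just before it. get_calibration takes no time and is no camera call.
- env.finish_job(): hands the job in; it is judged then, once.
The state is a dict: "time_s": time; "q": joint angles; "dq": joint speeds; "joint_torque": joint torques, N m; "tcp_pos": TCP position; "eef_rot": TCP orientation; "ft_force": force on the tool from outside, world axes, zero at the start; "wrist_torque": the same for the moment, N m; "gripper_width": finger opening in mm; "grip_force": force on a finger pad.
Only numpy, scipy, OpenCV 4.12 (cv2) and the standard library are available. Lean on these libraries where they do the work, as an engineer would, in place of code of your own. Each camera call takes 0.05 s, during which the arm holds its last target. There are 200 camera calls.

TASK

Lay the loose brass key flat in the slot on top of the rotator's shaft and let go of it. Then turn the wheel on the shaft until its red peg stands straight up, so that its keyway faces the key, and push the wheel along the shaft over the key until it is fully home against the shoulder. Last, push the black-knobbed drive lever past its stiff detent into the notch at the green mark, so the wheel turns free of the drive for loading; leave the jar, bottle and tube rack where they stand.

Things in the scene. Friction and masses are not known exactly. Their poses are not given: they have to be found in the camera images.
- rotator: bench tube rotator, fixed: white housing on a black base, 158 (x) x 134 (y) mm, 155 mm tall, a level steel shaft sticking out of its +y face (at y = -38 mm), over a black foot plate 12 mm thick. Origin on the bench straight below the middle of the key slot; y runs along the shaft away from the housing, z up
- slot (a point): middle of the floor of the key slot in the shaft's top, 129 mm above the bench; axes as the rotator's (y along the shaft). The slot is 17 mm wide (x), 45 mm long (y), closed at both ends, its floor 8 mm below the shaft's crown; a seated key stands 6 mm above the crown
- key: loose square brass key, 40 (its x axis) x 14 x 14 mm, about 60 g, lying on the mat; origin at the centre of its underside
- key_mid (a point): centre of the key, 7 mm above its underside
- mat: fixed flat grey mat 140 x 110 mm, 3 mm thick, on which the key starts, left or right of the rotator; origin at the centre of its underside
- hub_slide (a joint): how far the wheel is pushed along the shaft towards the housing, m: 0 fully out (hub's inner face at rotator y = +49 mm), 0.073 home against the shoulder (y = -24 mm). Starts at 0 to 0.014, clear of the slot. It rides on the shaft, cannot come off, slides with about 2.5 N of friction and stays where left
- wheel_turn (a joint): angle of the wheel about the shaft, rad: 0 when the red peg, and with it the keyway, is straight up; positive leans the peg to the rotator's +x; range -1.6 to 1.6, starts within 1.0 either way. Light friction (0.07 N m), stays where left. If off by more than about 0.2 rad the hub stops against the key
- peg_end (a point): centre of the outer end of the red peg (16 mm in diameter, 50 mm long, parallel to the shaft, 50 mm from its axis, in line with the keyway); the peg runs from here 50 mm back towards the disc. Peg end at rotator y = 159 mm with hub_slide 0, 86 mm when home
- drive_lever (a joint): lever on the housing's top at rotator y = -105 mm, pivot 150 mm above the bench, rad: 0 leans 0.5 to the rotator's -x (yellow mark), 1.0 leans 0.5 to +x (green mark, free notch). Starts at 0 to 0.3, moves lightly to about 0.45; then a stiff detent, up to 15 N at the knob; past 0.62 it snaps on to 0.82 or more, the free notch; short of that it slips back below 0.5
- lever_knob (a point): centre of the lever's black ball knob, 24 mm in diameter, 76 mm from the pivot
- jar: loose amber jar with white lid, 48 mm in diameter, 60 mm tall, bystander; origin at the centre of its underside
- bottle: loose white bottle, 76 mm in diameter, 170 mm tall, bystander; origin at the centre of its underside
- tube_rack: loose blue tube rack 70 x 110 x 83 mm with tubes, bystander, on the side of the rotator where the mat is not; origin at the centre of its underside
- shaft_end (a point): centre of the shaft's free end, at rotator y = +114 mm; axes as the rotator's. The shaft is 44 mm in diameter, its axis 115 mm above the bench; a darker 54 mm shoulder lies between the housing and y = -24 mm
- wheel_face (a point): centre of the outer face of the wheel's white disc, 60 mm outward of the hub's inner face; turns with the wheel. Disc 144 mm in diameter, 10 mm thick, with tubes round it on its housing side; behind it an aluminium hub 76 mm in diameter, 50 mm long, with an 18 mm wide keyway flared to 26 mm at its mouth

How it is judged:
By the outcome, as a careful person would: the job done as asked, in the order asked, and still so for the second after the job is handed in, with the robot touching nothing.
It also fails if it takes over 64 s, if anything falls off the work surface, if the arm or the gripper's body presses on something with over 40 N, if the wrist force passes 120 N, or if a joint passes its speed limit or range.

## Working session

There is one attempt and no reset: what is moved stays moved. The work goes in short steps, Python scripts to look and compute and a tool call to move; the robot and the scene stay as the last step left them, time stands still between calls to the robot, and variables do not carry over. Pictures are saved under pics/ and viewed, at most 10 in all, crops included, and the job is handed in when it is done.

```bash
ls; mkdir -p pics; cat > h.py <<'E'
import numpy as np, cv2
from workcell import env
from scipy.spatial.transform import Rotation as R
def proj(name,P):
    c=env.get_calibration(name);E=np.array(c["extrinsics"])
    p,_=cv2.projectPoints(np.float64(P).reshape(-1,1,3),cv2.Rodrigues(E[:3,:3])[0],E[:3,3],np.array(c["mtx"]),np.array(c["dist_coeffs"]));return p[:,0]
def ray(name,uv,pose=None):
    c=env.get_calibration(name)
    n=cv2.undistortPoints(np.float64(uv).reshape(1,1,2),np.array(c["mtx"]),np.array(c["dist_coeffs"]))[0,0]
    d=np.array([*n,1])
    if name=="wrist":
        T=np.array(c["tool_from_camera"]);p,q=pose;Rt=R.from_quat(q).as_matrix()
        return Rt@T[:3,3]+p, Rt@T[:3,:3]@d
    E=np.array(c["extrinsics"]);return -E[:3,:3].T@E[:3,3],E[:3,:3].T@d
def tri(rs):
    A=np.zeros((3,3));b=np.zeros(3)
    for o,d in rs:
        d=d/np.linalg.norm(d);M=np.eye(3)-np.outer(d,d);A+=M;b+=M@o
    x=np.linalg.solve(A,b)
    return x,[np.linalg.norm(np.cross(x-o,d/np.linalg.norm(d))) for o,d in rs]
def atz(r,z): o,d=r; return o+d*(z-o[2])/d[2]
def snap(name,f): 
    im=env.camera(name);cv2.imwrite(f"pics/{f}.png",im[:,:,::-1]);return im
E
python3 - <<'E'
from h import *
for n in("scene","side"):
    snap(n,n+"0"); c=env.get_calibration(n);E=np.array(c["extrinsics"]);print(n,-E[:3,:3].T@E[:3,3],E[2,:3],np.array(c["mtx"])[0,0])
c=env.get_calibration("wrist");print(np.round(c["tool_from_camera"],3),c["mtx"])
o=env.get_obs();print(o["eef_rot"],o["tcp_pos"],o["time_s"]); snap("wrist","wrist0")
a=np.hstack([cv2.imread("pics/scene0.png")]);
E
```

```text
pics
workcell.py
scene [1252.19942109  -12.74649848 1207.17301032] [-0.51523219  0.03023706 -0.85651708] 451.0273306321157
side [  356.66120287 -1032.47208695   957.58335244] [ 0.16997615  0.77745607 -0.60553296] 512.3856247066552
[[ 1.00000e-03 -9.46000e-01 -3.25000e-01  8.30160e+01]
 [ 1.00000e+00  1.00000e-03 -0.00000e+00  6.15000e-01]
 [ 1.00000e-03 -3.25000e-01  9.46000e-01 -1.41473e+02]
 [ 0.00000e+00  0.00000e+00  0.00000e+00  1.00000e+00]] [[276.91150882   0.         315.48003378]
 [  0.         276.91150882 202.20982103]
 [  0.           0.           1.        ]]
[ 1.17665462e-01  9.93053179e-01 -4.53084566e-04 -1.28164893e-04] [122.58893483 510.25621736 230.87323352] 0.1
```

View pics/scene0.png

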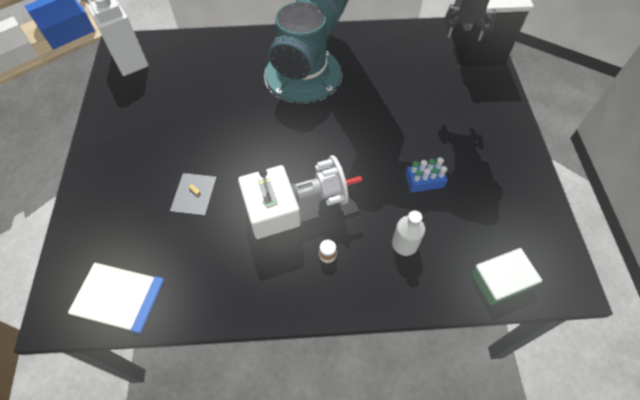

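View pics/side0.png

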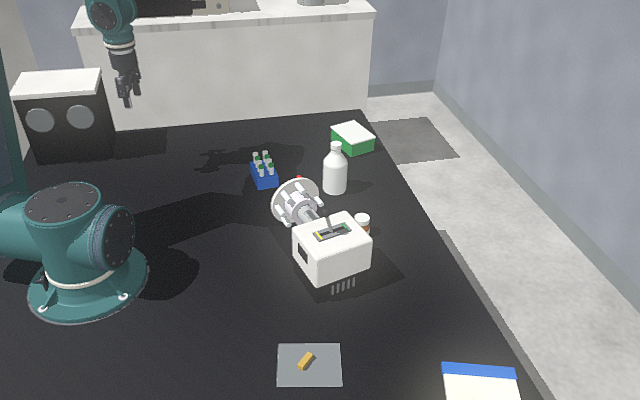

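The scene view shows the rotator near (270,200) with its shaft pointing right (+y), the wheel and the red peg at (352,181). The key is on the mat at (195,190), and the lever knob is at (266,173). The side view shows the key at (306,361) and the wheel at (297,200). Next I enlarge these areas.

```bash
python3 - <<'E'
import cv2,numpy as np
s=cv2.imread("pics/scene0.png");d=cv2.imread("pics/side0.png")
C=np.zeros((600,800,3),np.uint8)
def put(im,x0,x1,y0,y1,k,X,Y):
    c=cv2.resize(im[y0:y1,x0:x1],None,fx=k,fy=k,interpolation=cv2.INTER_CUBIC);C[Y:Y+c.shape[0],X:X+c.shape[1]]=c
put(s,170,370,150,240,4,0,0)
put(d,265,385,170,230,4,0,360)
put(d,290,345,342,390,4,490,360)
cv2.imwrite("pics/comp0.png",C)
E
```

```text
(no output)
```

View pics/comp0.png

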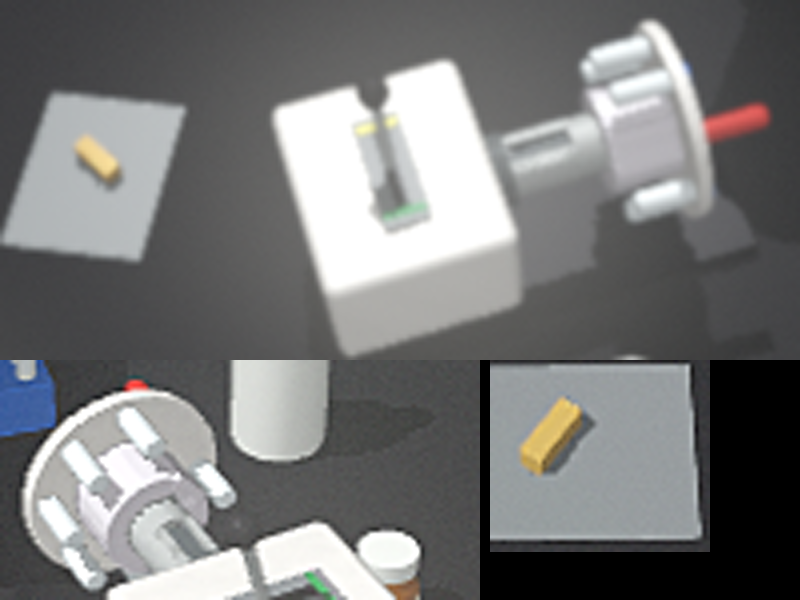

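Measured in the enlargement: housing top corners at (275,112), (455,62), (520,235) and (340,290), slot middle at (540,145), peg end at (765,118) and knob at (373,92) in crop pixels. The key is at (97,158) in the scene crop and (551,436) in the side crop. I fit the rotator pose from these.

```bash
python3 - <<'E'
from h import *
from scipy.optimize import least_squares
S=lambda X,Y:np.array([170+X/4-.375,150+Y/4-.375]); D=lambda X,Y:np.array([265+X/4-.375,170+(Y-360)/4-.375]); K=lambda X,Y:np.array([290+(X-490)/4-.375,342+(Y-360)/4-.375])
print("slot",tri([ray("scene",S(540,145)),ray("side",D(188,538))]))
print("key",tri([ray("scene",S(97,158)),ray("side",K(551,436))]))
L=np.array([[-79,-172,155],[-79,-38,155],[79,-38,155],[79,-172,155],[0,0,129.]])
uv=[S(272,108),S(457,58),S(523,240),S(338,294),S(540,145)]
def W(p,Q):
    r=R.from_euler("z",p[2]).as_matrix();return np.atleast_2d(Q)@r.T+[p[0],p[1],0]
f=lambda p:np.r_[(proj("scene",W(p,L))-uv).ravel(),(proj("side",W(p,L[4:]))-D(188,538)).ravel()]
s=least_squares(f,[470,0,0]);print(s.x,np.round(s.fun,1))
p=s.x
pe=lambda h,a:[50*np.sin(a),159-h,115+50*np.cos(a)]
g=lambda v:(proj("scene",W(p,[pe(v[0],v[1])]))-S(763,119)).ravel()
for a0 in(-.8,0,.8):
    t=least_squares(g,[7,a0],x_scale=[10,1]);print(t.x,t.cost)
g=lambda t:(proj("scene",W(p,[[76*np.sin(t[0]),-105,150+76*np.cos(t[0])]]))-S(373,92)).ravel()
t=least_squares(g,[-.4]);print("lever",t.x+.5,t.cost)
# key ends scene at top z=17
for u in((84,142),(112,168)): print(atz(ray("scene",S(*u)),17))
for u in((569,406),(533,462)): print(atz(ray("side",K(*u)),17))
print(atz(ray("scene",(328,245)),60),atz(ray("scene",(415,217)),170),atz(ray("scene",(427,170)),83))
E
```

```text
slot (array([577.00444222, -14.81914591, 134.49880452]), [np.float64(0.6665228633601504), np.float64(0.6665228633599788)])
key (array([ 489.04767455, -361.25003225,   11.38478747]), [np.float64(1.208762780711945), np.float64(1.2087627807119565)])
[ 5.75915067e+02 -1.19675641e+01  2.75902021e-01] [ 0.3  0.1 -0.1 -0.6  0.8 -0.4 -1.4  1.1  0.9  0.9 -0.9  0.9]
[9.55503194 0.89159249] 4.0389678347315804e-28
[9.55503194 0.89159249] 5.704090889633278e-21
[9.55503194 0.89159249] 4.927540758372528e-25
lever [0.19204984] 0.5717116119370671
[ 476.00095061 -370.37284295   17.        ]
[ 501.43937529 -346.65020729   17.        ]
[ 502.54690139 -349.30819783   17.        ]
[ 476.51492056 -380.19409789   17.        ]
[727.73181611  41.16465156  60.        ] [713.33327472 268.1202972  170.        ] [511.75483492 355.46334667  83.        ]
```

Rotator pose fits at about (576, -12), yaw 0.276 rad, with sub-pixel to 1.4 px residuals. The slot comes out at z 134 against 129 expected, and the key centre at z 11 against 10. Both are plausible. Now I move above the key for a wrist view.

The rows are not in the units I measure in: shifts go in shares of 50 mm. I convert before sending: -32 mm is -0.64, -23 mm is -0.46.

>>> nudge_tcp(
  plan="-0.46 -0.64 0 0 85 | -0.46 -0.64 0 0 85 | -0.46 -0.64 0 0 85 | -0.46 -0.64 0 0 85 | -0.46 -0.64 0 0 85 | -0.46 -0.64 0 0 85 | -0.46 -0.64 0 0 85 | -0.46 -0.64 0 0 85 | -0.46 -0.64 0 0 85 | -0.46 -0.64 0 0 85",
  clamp_n=40,
)

```text
time_s: 1.15
tcp_pos: [271.6, 144.1, 231.3]
eef_rot: [0.117, 0.993, 0.0, 0.0]
ft_force: [0.9, 1.0, -0.2]
gripper_width: 85.0
grip_force: 0.0
```

>>> nudge_tcp(
  plan="-0.46 -0.64 0 0 85 | -0.46 -0.64 0 0 85 | -0.46 -0.64 0 0 85 | -0.46 -0.64 0 0 85 | -0.46 -0.64 0 0 85 | -0.46 -0.64 0 0 85 | -0.46 -0.64 0 0 85 | -0.46 -0.64 0 0 85 | -0.46 -0.64 0 0 85 | -0.46 -0.64 0 0 85",
)

```text
time_s: 2.15
tcp_pos: [420.6, -221.0, 231.1]
eef_rot: [0.118, 0.993, 0.0, -0.0]
ft_force: [0.5, 1.2, -0.2]
gripper_width: 85.0
grip_force: 0.0
```

>>> nudge_tcp(
  plan="-0.5 -0.6 0 0 85 | -0.5 -0.6 0 0 85 | -0.5 -0.6 0 0 85 | -0.5 -0.6 0 0 85 | 0 0 0.4 0.14 60 | 0 0 0.4 0.14 60 | 0 0 0.4 0.14 60 | 0 0 0.4 0.14 60 | 0 0 0.4 0.14 60 | 0 0 0 0.14 60",
)

```text
time_s: 3.15
tcp_pos: [488.5, -358.4, 128.5]
eef_rot: [0.515, 0.857, 0.0, -0.002]
ft_force: [0.4, 0.7, 1.0]
gripper_width: 60.0
grip_force: 0.0
```

>>> nudge_tcp(
  plan="0 0 0 0.14 60 | 0 0 0 0.14 60 | 0 0 0 0.14 60 | 0 0 0 0.14 60 | 0 0 0 0.14 60 | 0 0 0 0.14 60 | 0 0 0 0.14 60 | 0 0 0 0.14 60 | 0 0 0 0.14 60 | 0 0 0 0 60",
)

```text
time_s: 4.15
tcp_pos: [489.5, -359.2, 131.0]
eef_rot: [0.92, 0.391, -0.0, -0.0]
ft_force: [-0.1, -0.2, 0.2]
gripper_width: 59.8
grip_force: 0.0
```

```bash
python3 - <<'E'
from h import *
o=env.get_obs();im=snap("wrist","w1");print(o["tcp_pos"],R.from_quat(o["eef_rot"]).as_matrix()[:,1],o["q"])
np.save("w1.npy",np.r_[o["tcp_pos"],o["eef_rot"]])
E
```

```text
[ 489.49372921 -359.23625883  131.03944544] [ 7.19767861e-01 -6.94214650e-01 -4.95941367e-04] [-7.67254456e-01  4.47147689e-01 -3.95228952e-02  1.08462168e+00
  8.98084792e-06  1.57087020e+00]
```

View pics/w1.png

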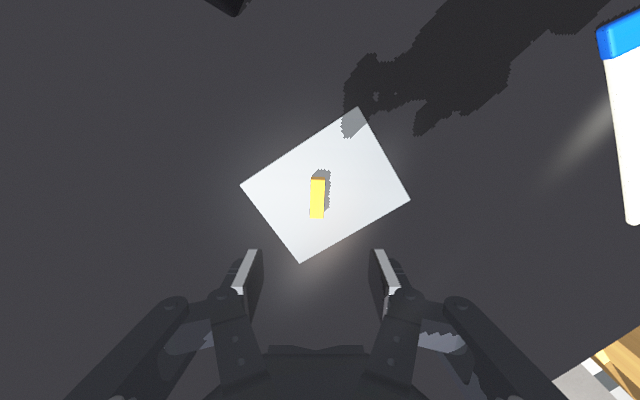

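The wrist view shows the key almost aligned with the image's vertical at (317,198), spanning rows 178–218, centred between the fingers. I segment it by colour and get its pose, then take a second, lower view for its height.

```bash
cat >> h.py <<'E'
def key(tag):
    o=env.get_obs();pose=(np.array(o["tcp_pos"]),np.array(o["eef_rot"]));im=snap("wrist",tag)
    hsv=cv2.cvtColor(im,cv2.COLOR_RGB2HSV);m=cv2.inRange(hsv,(18,110,150),(35,255,255))
    n,l,st,ce=cv2.connectedComponentsWithStats(m);ok=[i for i in range(1,n) if 100<st[i,4]<6000]
    i=min(ok,key=lambda i:np.hypot(*(ce[i]-[316,210])))
    pts=np.argwhere(l==i)[:,::-1].astype(np.float32);r=cv2.minAreaRect(pts);return pose,r,st[i]
E
python3 - <<'E'
from h import *
pose,r,st=key("w2");print(r,st,pose[0])
b=cv2.boxPoints(r);P=np.array([atz(ray("wrist",u,pose),17) for u in b]);print(P.mean(0),[np.linalg.norm(P[i]-P[i-1]) for i in range(4)],P)
np.save("k1.npy",np.r_[pose[0],pose[1],r[0]])
E
```

```text
((317.02734375, 196.87075805664062), (13.769599914550781, 40.30974197387695), 2.4895529747009277) [310 177  15  41 534] [ 489.55280843 -359.25499405  131.09937306]
[ 492.08656002 -359.37330167   17.        ] [np.float64(13.687696196876848), np.float64(41.03203925824398), np.float64(13.029922641808765), np.float64(41.06925431262988)] [[ 472.62656427 -368.71525559   17.        ]
 [ 502.30691712 -340.38320835   17.        ]
 [ 511.33099995 -349.78240051   17.        ]
 [ 482.08175877 -378.61234224   17.        ]]
```

>>> nudge_tcp(
  plan="0 0 1 0 60 | 0 0 0.4 0 60 | 0 0 0 0 60",
)

```text
time_s: 4.55
tcp_pos: [488.3, -358.1, 58.7]
eef_rot: [0.919, 0.394, -0.001, -0.002]
ft_force: [0.3, 0.2, 0.9]
gripper_width: 60.5
grip_force: 0.0Traceback (most recent call last):
```

```bash
python3 - <<'E'
from h import *
pose,r,st=key("w3");print(r,st)
a=np.load("k1.npy");print(tri([ray("wrist",a[7:],(a[:3],a[3:7])),ray("wrist",r[0],pose)]))
b=cv2.boxPoints(r);P=np.array([atz(ray("wrist",u,pose),17) for u in b]);c=P.mean(0);print(c,[np.linalg.norm(P[i]-P[i-1]) for i in range(4)])
Rt=R.from_quat(pose[1]).as_matrix();print(pose[0],Rt.T@(c-pose[0])); T=(P-c)@Rt;print(T)
E
```

```text
  File "<stdin>", line 2, in <module>
  File "h.py", line 28, in key
    i=min(ok,key=lambda i:np.hypot(*(ce[i]-[316,210])))
ValueError: min() iterable argument is empty
```

```bash
sed -i 's/(18,110,150)/(14,110,VMIN)/; s/def key(tag)/VMIN=90\ndef key(tag)/' h.py
python3 - <<'E'
from h import *
im=cv2.imread("pics/w3.png");hsv=cv2.cvtColor(im,cv2.COLOR_BGR2HSV);m=hsv[:,:,1]>110
n,l,st,ce=cv2.connectedComponentsWithStats(m.astype(np.uint8))
for i in range(1,n):
    if st[i,4]>150: print(st[i],hsv[l==i].mean(0))
E
python3 - <<'E'
from h import *
o=env.get_obs();print(o["tcp_pos"])
E
```

```text
[ 489.1210608  -358.8686447    60.66313085]
```

View pics/w3.png

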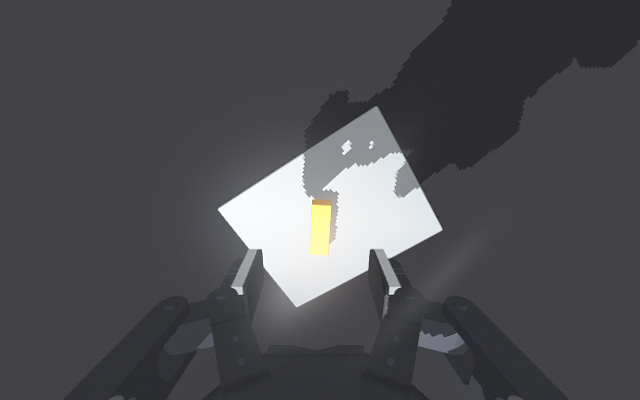

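The lower view shows the key at (320,229), washed out by the wrist light, so I loosen the saturation threshold.

```bash
sed -i 's/(14,110,VMIN)/(20,60,VMIN)/' h.py
python3 - <<'E'
from h import *
pose,r,st=key("w4");print(r,st)
a=np.load("k1.npy");print(tri([ray("wrist",a[7:],(a[:3],a[3:7])),ray("wrist",r[0],pose)]))
b=cv2.boxPoints(r);P=np.array([atz(ray("wrist",u,pose),17) for u in b]);c=P.mean(0);print(c,[np.linalg.norm(P[i]-P[i-1]) for i in range(4)])
Rt=R.from_quat(pose[1]).as_matrix();print(pose[0],Rt.T@(c-pose[0])); T=(P-c)@Rt;print(T)
E
```

```text
((318.2431640625, 228.13717651367188), (18.77654457092285, 48.988807678222656), 2.8624050617218018) [309 204  20  50 912]
(array([ 494.67321409, -356.39915361,   27.70773951]), [np.float64(0.12007075570957614), np.float64(0.1200707557094532)])
[ 490.88231204 -360.32645678   17.        ] [np.float64(14.17765959142075), np.float64(39.11261648819949), np.float64(13.298549112230358), np.float64(39.1708509926946)]
[ 489.1210608  -358.8686447    60.66313085] [ 0.15935332  2.37498391 43.65810664]
[[-1.91626454e+01 -7.88845840e+00  1.57858142e-02]
 [ 1.98957671e+01 -5.83001784e+00  1.39359360e-02]
 [ 1.92099287e+01  7.45080315e+00 -1.48360205e-02]
 [-1.99430504e+01  6.26767309e+00 -1.48857296e-02]]
```

Key measures 39×14 mm at z 17, which checks against 40×14. It is offset +2.4 mm in tool y and 0.04 rad. I descend so the tips hold only its upper part, and grip.

>>> nudge_tcp(
  plan="0.004 0.048 0.2 0.04 40 | 0 0 0.5 0 40 | 0 0 0.2 0 40 | 0 0 0.08 0 40 | 0 0 0 0 40 | 0 0 0 0 40",
)

```text
time_s: 5.25
tcp_pos: [491.9, -361.2, 13.3]
eef_rot: [0.928, 0.374, 0.0, 0.001]
ft_force: [0.0, 0.3, -0.7]
gripper_width: 39.9
grip_force: 0.0
```

```bash
python3 - <<'E'
from h import *
o=[env.get_obs() for _ in range(3)];print([x["tcp_pos"].round(1) if hasattr(x["tcp_pos"],"round") else x["tcp_pos"] for x in o])
E
```

```text
[array([ 491.9, -361.2,   13.3]), array([ 491.9, -361.2,   13.3]), array([ 491.9, -361.2,   13.3])]
```

Scaled: 2.5 mm is 0.05.

>>> nudge_tcp(
  plan="0 0 0.05 0 40 | 0 0 0 0 10 | 0 0 0 0 10 | 0 0 0 0 10 | 0 0 0 0 10 | 0 0 0 0 10",
  clamp_n=50,
)

```text
time_s: 5.85
tcp_pos: [491.6, -360.9, 10.2]
eef_rot: [0.928, 0.374, 0.0, 0.0]
ft_force: [-1.1, 0.9, 6.5]
gripper_width: 12.4
grip_force: 49.3
```

>>> nudge_tcp(
  plan="0 0 -0.1 0 10 | 0 0 -0.4 0 10 | 0 0 -0.9 0 10 | 0 0 -0.9 0 10 | 0 0 -0.9 0 10 | 0 0 0 0 10",
)

```text
time_s: 6.45
tcp_pos: [493.2, -362.4, 175.8]
eef_rot: [0.928, 0.374, 0.002, 0.004]
ft_force: [0.7, -0.4, -1.5]
gripper_width: 12.1
grip_force: 49.0
```

```bash
python3 - <<'E'
from h import *
o=env.get_obs();print(o["tcp_pos"],o["q"]); Rt=R.from_quat(o["eef_rot"]).as_matrix();print(np.arctan2(Rt[1,1],Rt[0,1]))
im=snap("wrist","w5")
E
```

```text
[ 493.17599772 -362.4403466   175.83671707] [-7.66845944e-01  4.26207345e-01  5.05886601e-02  1.18647330e+00
  1.57026682e-05  1.60895773e+00]
-0.8050087861005156
```

View pics/w5.png

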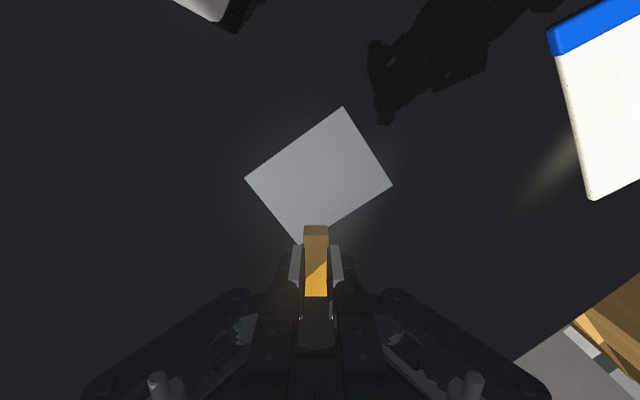

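The key is held square between the pads at (316,265), with a 12.1 mm opening and level. I carry it high over to the slot and look there.

Scaled: -50 mm is -1, 30 mm is 0.6.

>>> nudge_tcp(
  plan="0 0 -1 0 10 | 0 0 -1 0 10 | 0.6 -0.39 0 0 10 | 0.6 -0.39 0 0 10 | 0.6 -0.39 0 0 10 | 0.6 -0.39 0 0 10 | 0.6 -0.39 0 0 10 | 0.6 -0.39 0 0 10 | 0.6 -0.39 0 0 10 | 0.6 -0.39 0 0 10",
)

```text
time_s: 7.5
tcp_pos: [556.1, -80.5, 268.5]
eef_rot: [0.928, 0.374, -0.001, -0.001]
ft_force: [0.9, 0.3, -1.6]
gripper_width: 12.4
grip_force: 49.1
```

>>> nudge_tcp(
  plan="0.6 -0.39 0 0 10 | 0.64 -0.39 0 0 10 | 0 0 0 -0.135 10 | 0 0 0 -0.135 10 | 0 0 0 -0.135 10 | 0 0 0 -0.135 10 | 0 0 0 -0.135 10 | 0 0 0 -0.135 10 | 0 0 0 -0.135 10 | 0 0 0 -0.135 10",
)

```text
time_s: 8.5
tcp_pos: [573.6, -10.9, 268.4]
eef_rot: [0.601, 0.799, -0.001, -0.001]
ft_force: [-0.3, -0.8, -0.9]
gripper_width: 12.3
grip_force: 49.1
```

>>> nudge_tcp(
  plan="0 0 0 0 10 | 0 0 0 0 10",
)

```text
time_s: 8.7
tcp_pos: [573.8, -10.9, 268.9]
eef_rot: [0.605, 0.796, -0.0, -0.001]
ft_force: [-0.8, 0.8, -0.8]
gripper_width: 12.1
grip_force: 49.1
```

```bash
python3 - <<'E'
from h import *
o=env.get_obs();im=snap("wrist","w6");print(o["tcp_pos"],o["q"]); Rt=R.from_quat(o["eef_rot"]).as_matrix();print(np.arctan2(Rt[1,1],Rt[0,1]))
np.save("w6.npy",np.r_[o["tcp_pos"],o["eef_rot"]])
cv2.imwrite("pics/w6c.png",cv2.resize(im[90:330,180:460,::-1],None,fx=2.5,fy=2.5,interpolation=cv2.INTER_CUBIC))
E
```

```text
[573.76215095 -10.91152408 268.94576002] [-1.60988961e-01  3.43341123e-01  1.71094265e-01  1.39991650e+00
  1.62293400e-06  1.13888767e+00]
0.2709200519463679
```

View pics/w6c.png

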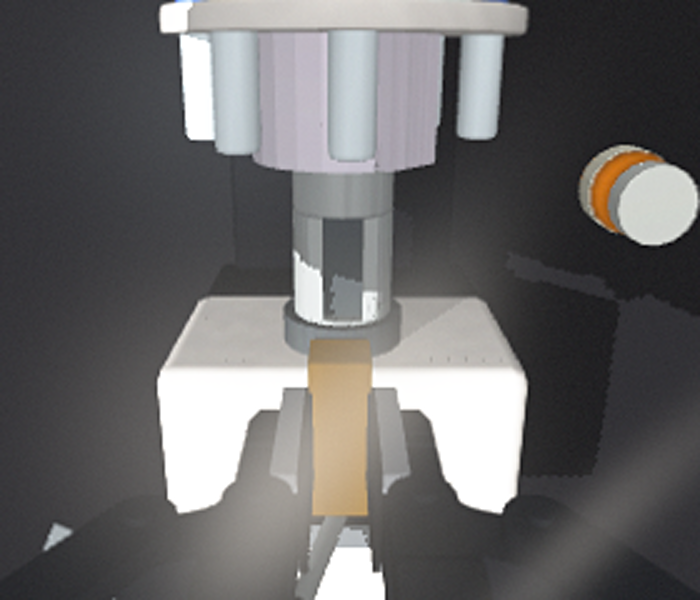

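The slot shows in crop columns 324–363, rows 218–322, upright in the image, so the yaw is good. The held key's top runs over rows 362–516 and columns 309–372. I compute both in the tool frame.

```bash
cat > m.py <<'E'
from h import *
c=env.get_calibration("wrist");T=np.array(c["tool_from_camera"])
def toolz(uv,z):
    n=cv2.undistortPoints(np.float64(uv).reshape(1,1,2),np.array(c["mtx"]),np.array(c["dist_coeffs"]))[0,0]
    d=T[:3,:3]@[*n,1];return (T[:3,3]+d*(z-T[2,3])/d[2])
E
python3 - <<'E'
from m import *
w=np.load("w6.npy");C=lambda X,Y:(180+X/2.5-.3,90+Y/2.5-.3)
print("slot",[toolz(C(X,Y),w[2]-136.5).round(1) for X,Y in((324,218),(363,218),(324,322),(363,322))])
print("key",[toolz(C(X,Y),-6.6).round(1) for X,Y in((309,362),(372,362),(312,516),(368,516))])
print("shoulder step",toolz(C(343,325),w[2]-137),"crown edges shaft",toolz(C(293,250),w[2]-115),toolz(C(393,250),w[2]-115))
E
```

```text
slot [array([ 16.8,  -5.4, 132.4]), array([ 16.8,  10.4, 132.4]), array([-28.7,  -5.7, 132.4]), array([-28.7,  11. , 132.4])]
key [array([19.1, -5.7, -6.6]), array([19.1,  7.8, -6.6]), array([-20.7,  -5.6,  -6.6]), array([-20.7,   7.5,  -6.6])]
shoulder step [-29.87614195   2.4281866  131.94576002] crown edges shaft [ -3.01646458 -19.74637708 153.94576002] [ -2.97793487  24.69802763 153.94576002]
```

Slot measures 45.5×16 mm at the crown, key 40×13.3 mm. Both agree with the text. The key must shift about -5.2 in tool x and +1.6 in tool y. I do that, go lower and check again.

Scaled: 40 mm is 0.8, -5.2 mm is -0.104.

>>> nudge_tcp(
  plan="-0.104 0.032 0 0 10 | 0 0 0.8 0 10 | 0 0 0.8 0 10 | 0 0 0.3 0 10 | 0 0 0 0 10 | 0 0 0 0 10",
)

```text
time_s: 9.35
tcp_pos: [577.3, -15.8, 175.4]
eef_rot: [0.604, 0.797, 0.0, 0.0]
ft_force: [0.2, 0.1, -0.2]
gripper_width: 12.2
grip_force: 49.1
```

```bash
python3 - <<'E'
from h import *
o=env.get_obs();im=snap("wrist","w7");print(o["tcp_pos"]); Rt=R.from_quat(o["eef_rot"]).as_matrix();print(np.arctan2(Rt[1,1],Rt[0,1]))
np.save("w7.npy",np.r_[o["tcp_pos"],o["eef_rot"]])
cv2.imwrite("pics/w7c.png",cv2.resize(im[110:310,225:405,::-1],None,fx=3,fy=3,interpolation=cv2.INTER_CUBIC))
E
```

```text
[577.31606872 -15.76324946 175.44785235]
0.2739817355063304
```

View pics/w7c.png

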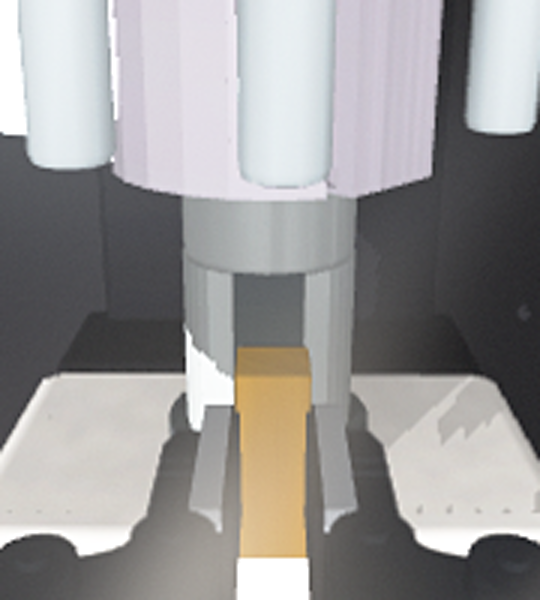

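Slot's far edge is at crop row 274, columns 233–304. The key's front top edge is at row 376 (235–311), bottom edge at row 347 (236–308).

```bash
python3 - <<'E'
from m import *
w=np.load("w7.npy");C=lambda X,Y:(225+X/3-.33,110+Y/3-.33)
print("slot",[toolz(C(X,Y),w[2]-136.5).round(1) for X,Y in((233,274),(304,274),(234,330),(304,330))])
print("shaft",[toolz(C(X,260),w[2]-115).round(1) for X in(183,356)])
print("key",[toolz(C(X,Y),-6.6).round(1) for X,Y in((235,376),(311,376),(241,556),(307,556))],[toolz(C(X,Y),7.4).round(1) for X,Y in((236,347),(308,347))])
E
```

```text
slot [array([22.7, -8.2, 38.9]), array([22.7,  8.1, 38.9]), array([ 8.8, -8.2, 38.9]), array([ 8.8,  8.2, 38.9])]
shaft [array([ 19.2, -22. ,  60.4]), array([19.2, 22.2, 60.4])]
key [array([18.8, -5.9, -6.6]), array([18.8,  7.7, -6.6]), array([-20. ,  -5.3,  -6.6]), array([-20. ,   7.6,  -6.6])] [array([18.3, -6.3,  7.4]), array([18.3,  7.7,  7.4])]
```

>>> nudge_tcp(
  plan="0.026 -0.02 0 0 10 | 0 0 0.3 0 10 | 0 0 0.26 0 10 | 0 0 0 0 10 | 0 0 0 0 10",
)

```text
time_s: 9.9
tcp_pos: [575.9, -14.6, 147.7]
eef_rot: [0.604, 0.797, 0.0, 0.0]
ft_force: [0.5, 0.1, -0.4]
gripper_width: 12.3
grip_force: 49.2
```

```bash
python3 - <<'E'
from m import *
snap("wrist","w8");o=env.get_obs();print(o["tcp_pos"],o["ft_force"])
E
```

```text
[576.10245567 -14.59924469 147.8377251 ] [-0.35921666 -0.23961447 -0.92667888]
```

>>> nudge_tcp(
  plan="0 0 0.06 0 10 | 0 0 0.06 0 10 | 0 0 0 0 10",
)

```text
time_s: 10.25
tcp_pos: [575.5, -14.5, 140.6]
eef_rot: [0.604, 0.797, -0.0, -0.0]
ft_force: [0.0, 0.8, -1.3]
gripper_width: 12.2
grip_force: 49.2
```

No contact force with the key about 3 mm into the slot. I go on to just above the floor.

Scaled: 2 mm is 0.04, 1.5 mm is 0.03.

>>> nudge_tcp(
  plan="0 0 0.04 0 10 | 0 0 0.03 0 10 | 0 0 0 0 10",
)

```text
time_s: 10.55
tcp_pos: [575.5, -14.5, 137.1]
eef_rot: [0.604, 0.797, -0.0, -0.0]
ft_force: [-0.1, -1.1, 0.2]
gripper_width: 12.3
grip_force: 49.2
```

>>> nudge_tcp(
  plan="0 0 0 0 10",
  clamp_n=20,
)

```text
time_s: 10.65
tcp_pos: [575.6, -14.6, 137.3]
eef_rot: [0.604, 0.797, -0.0, -0.0]
ft_force: [-0.4, 0.1, -0.6]
gripper_width: 12.3
grip_force: 49.2
```

>>> nudge_tcp(
  plan="0 0 0 0 18 | 0 0 0 0 24 | 0 0 0 0 40 | 0 0 0 0 40 | 0 0 0 0 40 | 0 0 -0.4 0 40 | 0 0 -0.8 0 40 | 0 0 -0.8 0 40 | 0 0 0 0 40 | 0 0 0 0 40",
)

```text
time_s: 11.65
tcp_pos: [576.0, -14.6, 237.8]
eef_rot: [0.603, 0.797, 0.0, 0.001]
ft_force: [-0.2, 0.6, -0.5]
gripper_width: 39.9
grip_force: 0.0
```

```bash
python3 - <<'E'
from h import *
o=env.get_obs();im=snap("wrist","w9");print(o["tcp_pos"]);np.save("w9.npy",np.r_[o["tcp_pos"],o["eef_rot"]])
cv2.imwrite("pics/w9c.png",cv2.resize(im[110:310,205:435,::-1],None,fx=3,fy=3,interpolation=cv2.INTER_CUBIC))
E
```

```text
[576.01634433 -14.59195303 237.79117138]
```

View pics/w9c.png

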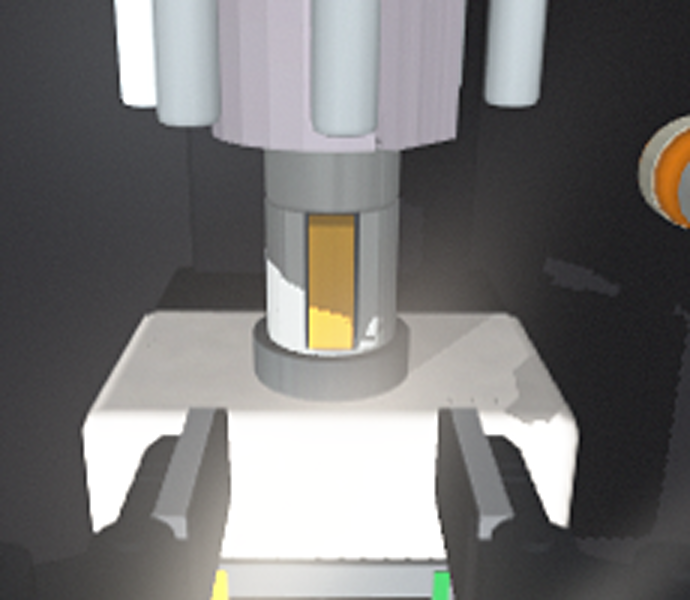

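The key lies seated in the slot at crop (332,280), with even dark gaps on both sides. Next I move over the peg and measure it from two wrist places by its red colour.

```bash
cat >> m.py <<'E'
def redmask(im):
    h=cv2.cvtColor(im,cv2.COLOR_RGB2HSV);m=(cv2.inRange(h,(0,120,50),(8,255,255))|cv2.inRange(h,(170,120,50),(180,255,255)))
    n,l,st,ce=cv2.connectedComponentsWithStats(m);i=1+np.argmax(st[1:,4]);p=np.argwhere(l==i)[:,::-1];return p,st[i]
def look(tag):
    o=env.get_obs();pose=(np.array(o["tcp_pos"]),np.array(o["eef_rot"]));im=snap("wrist",tag);p,st=redmask(im)
    print(tag,pose[0].round(1),st,cv2.minAreaRect(p.astype(np.float32)));return pose,p
ORG=np.array([575.5,-14.6,0]);YAW=.275
def rot(P): return R.from_euler("z",-YAW).apply(np.asarray(P)-ORG)
E
```

>>> nudge_tcp(
  plan="0.6 0.14 0 0 40 | 0.8 0.16 0 0 40 | 0.8 0.2 0 0 40 | 0.8 0.2 0 0 40 | 0 0 0 0 40 | 0 0 0 0 40",
)

```text
time_s: 12.3
tcp_pos: [568.0, 139.9, 236.0]
eef_rot: [0.603, 0.798, -0.001, -0.001]
ft_force: [0.3, -1.3, 0.2]
gripper_width: 40.2
grip_force: 0.0
```

```bash
python3 -c "
from m import *
pose,p=look('w10');np.save('p10.npy',p)"
```

```text
w10 [568.  139.9 236. ] [311 204  18  56 901] ((319.5, 231.5), (55.0, 17.0), 90.0)
```

>>> nudge_tcp(
  plan="0 -0.6 0 0 40 | 0 -0.8 0 0 40 | 0 0 0 0 40 | 0 0 0 0 40",
)

```text
time_s: 12.75
tcp_pos: [500.9, 119.2, 237.4]
eef_rot: [0.604, 0.797, 0.0, 0.0]
ft_force: [0.1, -0.3, -0.4]
gripper_width: 40.2
grip_force: 0.0
```

```bash
python3 -c "
from m import *
pose,p=look('w11');np.save('p11.npy',p)
a=cv2.imread('pics/w10.png')[0:260,120:520];b=cv2.imread('pics/w11.png')[0:260,120:520]
cv2.imwrite('pics/w1011.png',cv2.resize(np.vstack([a,b]),None,fx=1.15,fy=1.15))"
```

```text
w11 [500.9 119.2 237.4] [386 201  23  56 962] ((396.53692626953125, 228.5942840576172), (19.103042602539062, 55.407875061035156), 5.19442892074585)
```

```bash
cat > fit.py <<'E'
from m import *
from scipy.optimize import least_squares
def wproj(P,pose):
    Rt=R.from_quat(pose[1]).as_matrix();q=(P-pose[0])@Rt;q=(q-T[:3,3])@T[:3,:3]
    return cv2.projectPoints(q.reshape(-1,1,3),np.zeros(3),np.zeros(3),np.array(c["mtx"]),np.array(c["dist_coeffs"]))[0][:,0]
def cyl(x,y,z,L=50):
    t=np.linspace(0,2*np.pi,40);o=[]
    for yy in(y,y-L): o.append(np.c_[x+8*np.cos(t),np.full(40,yy),z+8*np.sin(t)])
    return R.from_euler("z",YAW).apply(np.vstack(o))+ORG
def bb(p): return np.r_[p.min(0),p.max(0)]
E
python3 - <<'E'
from fit import *
poses=[(np.array([568.,139.9,237.]),R.from_euler("z",YAW)),(np.array([500.9,119.2,237.4]),0)]
q=env.get_obs()["eef_rot"];poses=[(np.array([568.,139.9,237.]),q),(np.array([500.9,119.2,237.4]),q)]
B=[bb(np.load(f"p1{i}.npy"))+[-.5,-.5,.5,.5] for i in(0,1)]
f=lambda v:np.r_[tuple((bb(wproj(cyl(*v),po))-b) for po,b in zip(poses,B))]
s=least_squares(f,[38,150,146]);print(s.x,s.fun.round(1),"a",np.arctan2(s.x[0],s.x[2]-115),np.hypot(s.x[0],s.x[2]-115),"h",159-s.x[1])
E
```

```text
[ 39.52354501 152.13875002 147.42409537] [ 0.4 -1.   0.4  0.1 -0.5  0.  -0.3  1. ] a 0.88375498672556 51.12174263903175 h 6.861249977387985
```

Peg fitted at rotator x 39.5, y 152, z 147. Its radius is 51 mm against 50 given, so turn ≈ 0.88 rad and slide ≈ 7–9 mm. It agrees with the scene estimate. I grip it near its outer end, lightly.

The rows are not in the units I measure in: shifts go in shares of 50 mm. I convert before sending: -5 mm is -0.1, 40 mm is 0.8.

>>> nudge_tcp(
  plan="-0.08 0.74 0 0 40 | -0.1 0.76 0 0 40 | 0 0 0 0 40 | 0 0 0.8 0 40 | 0 0 0.8 0 40 | 0 0 0.4 0 40 | 0 0 0 0 40 | 0 0 0 0 40",
  clamp_n=20,
)

```text
time_s: 13.6
tcp_pos: [576.3, 131.8, 137.8]
eef_rot: [0.604, 0.797, 0.0, 0.0]
ft_force: [-0.4, -0.3, 0.7]
gripper_width: 40.0
grip_force: 0.0
```

>>> nudge_tcp(
  plan="0 0 0 0 10 | 0 0 0 0 10 | 0 0 0 0 10 | 0 0 0 0 10",
)

```text
time_s: 14.0
tcp_pos: [576.0, 132.0, 137.9]
eef_rot: [0.604, 0.797, 0.0, 0.0]
ft_force: [-1.6, -0.1, 2.3]
gripper_width: 15.1
grip_force: 23.3
```

```bash
python3 -c "
from m import *
o=env.get_obs();print(rot(o['tcp_pos']),o['ft_force'],o['gripper_width'])"
```

```text
[ 40.30958825 140.9483831  137.86950595] [-1.59246875 -0.10595808  2.33354754] 15.077080085772783
```

Scaled: -9.2 mm is -0.184, -7.5 mm is -0.15.

>>> nudge_tcp(
  plan="0 -0.14 -0.132 0 10 | 0 -0.17 -0.112 0 10 | 0 -0.184 -0.078 0 10 | 0 -0.15 -0.034 0 10 | 0 -0.15 -0.01 0 10 | 0 0 0 0 10 | 0 0 0 0 10",
)

```text
time_s: 14.7
tcp_pos: [539.1, 121.5, 157.4]
eef_rot: [0.604, 0.797, 0.002, 0.002]
ft_force: [2.3, 1.4, 10.3]
gripper_width: 15.2
grip_force: 23.3
```

```bash
python3 -c "
from m import *
o=env.get_obs();print(rot(o['tcp_pos']),o['ft_force'],o['gripper_width'],o['q'])
im=snap('side','s2');p,st=redmask(im);print(st)
im=snap('scene','c2');p,st=redmask(im);print(st)"
```

```text
[  1.87347006 140.83454045 157.39181568] [ 2.27003679  1.40193499 10.28739392] 15.195062102433212 [ 7.38976693e-02  3.38829994e-01 -1.41460475e-01  1.08584950e+00
  4.23670993e-04  1.36973225e+00]
[288 174   5   7  20]
[342 165   8   6  37]
```

Scaled: -1.5 mm is -0.03, -1.8 mm is -0.036.

>>> nudge_tcp(
  plan="0 -0.036 -0.03 0 10 | 0 0 0 0 10",
  clamp_n=40,
)

```text
time_s: 15.0
tcp_pos: [537.6, 120.9, 158.3]
eef_rot: [0.604, 0.797, 0.002, 0.002]
ft_force: [6.4, 1.6, 1.5]
gripper_width: 14.0
grip_force: 40.2
```

>>> nudge_tcp(
  plan="-0.1 0 0 0 10 | -0.16 0 0 0 10 | -0.16 0 0 0 10 | -0.16 0 0 0 10 | -0.16 0 0 0 10 | 0 0 0 0 10",
)

```text
time_s: 15.6
tcp_pos: [547.6, 84.6, 158.1]
eef_rot: [0.604, 0.797, 0.001, 0.001]
ft_force: [6.0, -0.8, 2.8]
gripper_width: 14.3
grip_force: 40.4
```

```bash
python3 -c "
from m import *
o=env.get_obs();print(rot(o['tcp_pos']),o['ft_force'],R.from_euler('z',-YAW).apply(o['ft_force']))"
```

```text
[8.17611138e-02 1.03074657e+02 1.58142589e+02] [ 5.99763229 -0.83966168  2.8295963 ] [ 5.54426488 -2.43675024  2.8295963 ]
```

Engaged over the key with only about 2.4 N of axial force. I ease the side load a little and continue to the shoulder.

Scaled: -8 mm is -0.16, -6 mm is -0.12.

>>> nudge_tcp(
  plan="-0.16 0.012 0 0 10 | -0.16 0 0 0 10 | -0.12 0 0 0 10 | 0 0 0 0 10",
)

```text
time_s: 16.0
tcp_pos: [553.6, 63.8, 158.0]
eef_rot: [0.604, 0.797, 0.001, 0.001]
ft_force: [4.0, -1.5, 4.1]
gripper_width: 14.2
grip_force: 40.6
```

>>> nudge_tcp(
  plan="-0.06 0 0 0 10 | -0.06 0 0 0 10 | 0 0 0 0 10",
)

```text
time_s: 16.3
tcp_pos: [555.1, 58.5, 158.1]
eef_rot: [0.604, 0.797, 0.001, 0.001]
ft_force: [3.3, 0.4, 4.6]
gripper_width: 14.2
grip_force: 40.6
```

```bash
python3 -c "
from m import *
o=env.get_obs();print(rot(o['tcp_pos']),R.from_euler('z',-YAW).apply(o['ft_force']))"
```

```text
[  0.19350249  75.89558615 158.05578186] [ 3.31830115 -0.52123341  4.63062321]
```

>>> nudge_tcp(
  plan="-0.06 0 0 0 10 | 0 0 0 0 10",
)

```text
time_s: 16.5
tcp_pos: [555.8, 55.7, 158.0]
eef_rot: [0.604, 0.797, 0.001, 0.001]
ft_force: [2.5, 0.6, 5.6]
gripper_width: 13.9
grip_force: 40.7
```

```bash
python3 -c "
from m import *
o=env.get_obs();print(rot(o['tcp_pos']),R.from_euler('z',-YAW).apply(o['ft_force']))"
```

```text
[  0.16956685  72.97892115 158.04770026] [ 2.58567164 -0.14547803  5.60781101]
```

Scaled: -3 mm is -0.06.

>>> nudge_tcp(
  plan="-0.06 0 0 0 10 | 0 0 0 0 10",
)

```text
time_s: 16.7
tcp_pos: [556.0, 55.0, 158.2]
eef_rot: [0.603, 0.798, 0.003, -0.001]
ft_force: [-1.0, 18.6, 11.8]
gripper_width: 14.0
grip_force: 41.2
```

```bash
python3 -c "
from fit import *
o=env.get_obs();print(rot(o['tcp_pos']),R.from_euler('z',-YAW).apply(o['ft_force']))
im=snap('scene','c3');p,st=redmask(im);print('scene',st,bb(p))
pose,p=look('w12');print(bb(p))
for x in(-4,0,4):
  for y in (95,92,89,86,83): print(x,y,bb(wproj(cyl(x,y,165),pose)).round(1),bb(proj('scene',cyl(x,y,165))).round(1))"
```

```text
[1.17629305e-01 7.23077475e+01 1.58202565e+02] [ 4.11908878 18.19852389 11.84875778]Traceback (most recent call last):
  File "<string>", line 4, in <module>
    im=snap('scene','c3');p,st=redmask(im);print('scene',st,bb(p))
                               ~~~~~~~^^^^
  File "m.py", line 8, in redmask
    n,l,st,ce=cv2.connectedComponentsWithStats(m);i=1+np.argmax(st[1:,4]);p=np.argwhere(l==i)[:,::-1];return p,st[i]
                                                      ~~~~~~~~~^^^^^^^^^^
    return _wrapfunc(a, 'argmax', axis=axis, out=out, **kwds)
    return bound(*args, **kwds)
ValueError: attempt to get argmax of an empty sequence
```

Axial force rose to 18 N: the hub is against the shoulder. I release, back off upward and verify the peg end's position.

>>> nudge_tcp(
  plan="-0.02 0 0 0 10 | 0 0 0 0 10 | 0 0 0 0 24 | 0 0 0 0 40 | 0 0 0 0 40 | 0 0 -0.6 0 40 | 0 0 -0.9 0 40 | 0 0 0 0 40 | 0 0 0 0 40",
)

```text
time_s: 17.65
tcp_pos: [556.5, 51.4, 232.7]
eef_rot: [0.604, 0.797, 0.0, 0.001]
ft_force: [-0.1, 1.1, -0.6]
gripper_width: 40.2
grip_force: 0.0
```

```bash
python3 -c "
from fit import *
pose,p=look('w12');B=bb(p)+[-.5,-.5,.5,.5];print(B,rot(pose[0]))
f=lambda v:bb(wproj(cyl(v[0],v[1],165),pose))-B
s=least_squares(f,[0,86.]);print(s.x,s.fun.round(1))"
```

```text
w12 [556.5  51.4 232.7] [307 197  19  45 768] ((316.0, 219.0), (44.0, 18.0), 90.0)
[306.5 196.5 325.5 241.5] [ -0.40292259  68.70184156 232.70277198]
[ 0.93667257 90.60561766] [-0.7 -9.1  0.7 10. ]
```

>>> nudge_tcp(
  plan="0 -0.8 0 0 40 | 0 -0.8 0 0 40 | 0 0 0 0 40 | 0 0 0 0 40",
)

```text
time_s: 18.1
tcp_pos: [478.3, 29.7, 231.5]
eef_rot: [0.604, 0.797, -0.0, -0.0]
ft_force: [0.1, 0.4, -0.2]
gripper_width: 39.8
grip_force: 0.0
```

```bash
python3 -c "
from fit import *
pose,p=look('w13');B=bb(p)+[-.5,-.5,.5,.5]
f=lambda v:bb(wproj(cyl(v[0],v[1],165),pose))-B
s=least_squares(f,[0,86.]);print(s.x,s.fun.round(1));im=snap('scene','c4')
h=cv2.cvtColor(im,cv2.COLOR_RGB2HSV)"
```

```text
w13 [478.3  29.7 231.5] [ 403  198   26   60 1158] ((414.7013854980469, 227.25021362304688), (20.4976863861084, 60.7776985168457), 7.907163143157959)
[ 1.29506731 84.20337063] [-0.8 -1.6  0.7  1.8]
```

The second view fits cleanly: peg end at x 1.3, y 84 (86 expected when home), so the wheel is upright and home. Now I go round to the lever's -x side with the fingers shut.

>>> nudge_tcp(
  plan="-0.58 -0.02 0 0 0 | -0.58 -0.02 0 0 0 | -0.58 -0.02 0 0 0 | -0.58 0 0 0 0 | -0.58 0 0 0 0 | -0.58 0 0 0 0 | 0 0 0.24 0 0 | 0 0 0.24 0 0 | 0 0 0 0 0 | 0 0 0 0 0",
)

```text
time_s: 19.2
tcp_pos: [523.8, -138.3, 207.9]
eef_rot: [0.603, 0.797, -0.0, -0.0]
ft_force: [0.1, -0.1, 0.7]
gripper_width: -0.3
grip_force: 0.0
```

```bash
python3 -c "
from fit import *
o=env.get_obs();pose=(np.array(o['tcp_pos']),o['eef_rot']);print(rot(o['tcp_pos']),o['ft_force'])
a=snap('wrist','w14')[:,:,::-1];b=snap('scene','c5')[150:240,230:390,::-1]
C=np.zeros((400,800,3),np.uint8);C[:,:480]=a[:,80:560];C[:180,480:800]=cv2.resize(b,None,fx=2,fy=2,interpolation=cv2.INTER_CUBIC);cv2.imwrite('pics/comb14.png',C)
for L in(0,.1,.2,.3):
  P=R.from_euler('z',YAW).apply([[76*np.sin(L-.5),-105,150+76*np.cos(L-.5)]])+ORG;print(L,wproj(P,pose).round(),proj('scene',P).round(1))
"
```

```text
[ -83.36375193 -104.99463393  207.85888583] [ 0.12203078 -0.09515509  0.6776585 ]
0 [[399. 267.]] [[261.7 169.4]]
0.1 [[413. 271.]] [[262.3 170.7]]
0.2 [[427. 273.]] [[262.9 172.3]]
0.3 [[442. 275.]] [[263.6 174.1]]
```

View pics/comb14.png

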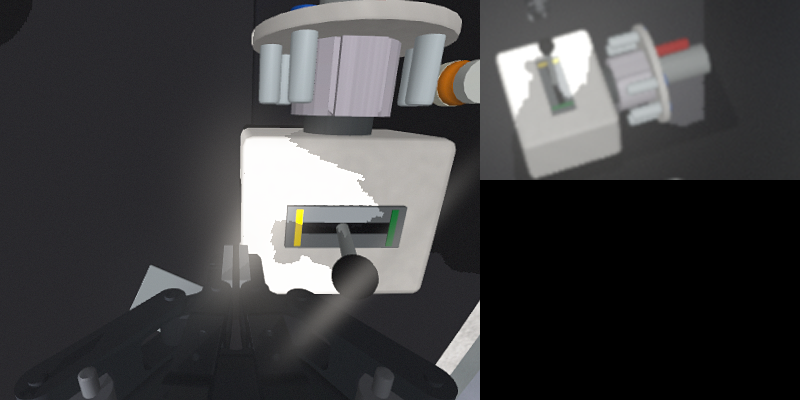

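The view shows the knob at (355,277), matching a lever angle of about 0.25. The hub sits tight against the dark shoulder, and the peg is upright. Now I push the knob to +x.

>>> nudge_tcp(
  plan="0 0.2 0 0 0 | 0 0.2 0 0 0 | 0 0.2 0 0 0 | 0 0.12 0 0 0 | 0 0.12 0 0 0 | 0 0.12 0 0 0 | 0 0.12 0 0 0 | 0 0.12 0 0 0 | 0 0.12 0 0 0",
  clamp_n=60,
)

```text
time_s: 20.2
tcp_pos: [585.7, -120.8, 208.5]
eef_rot: [0.604, 0.797, -0.001, -0.001]
ft_force: [-10.5, -2.5, 9.7]
gripper_width: -0.1
grip_force: 5.6
```

>>> nudge_tcp(
  plan="0 0.12 0 0 0 | 0 0.1 0 0 0 | 0 0.1 0 0 0 | 0 0.08 0 0 0 | 0 0 0 0 0",
)

```text
time_s: 20.7
tcp_pos: [606.7, -114.9, 207.9]
eef_rot: [0.603, 0.797, 0.0, -0.0]
ft_force: [0.1, 0.1, -0.3]
gripper_width: -0.1
grip_force: 0.0
```

```bash
python3 -c "
from fit import *
o=env.get_obs();pose=(np.array(o['tcp_pos']),o['eef_rot']);print(rot(o['tcp_pos']),R.from_euler('z',-YAW).apply(o['ft_force']))
im=snap('wrist','w15')
for L in(.5,.6,.7,.8,.9,1):
  P=R.from_euler('z',YAW).apply([[76*np.sin(L-.5),-105,150+76*np.cos(L-.5)]])+ORG;u=wproj(P,pose)[0].round();print(L,u)
r=im[265:295:6,320:560].max(2);print([np.where(x<60)[0][[0,-1]]+320 for x in r if (x<60).any()])
"
```

```text
[   2.76244847 -104.9722658   207.85536391] [ 0.16127956  0.04428132 -0.25984819]
0.5 [309. 277.]
0.6 [323. 277.]
0.7 [337. 276.]
0.8 [351. 274.]
0.9 [363. 271.]
1 [375. 268.]
[array([339, 529]), array([335, 525]), array([331, 522]), array([324, 518]), array([320, 514])]
```

The detent force (10.5 N) vanished, so the lever has snapped on. I retreat and check the knob numerically.

>>> nudge_tcp(
  plan="0 -0.4 0 0 0 | 0 -0.4 0 0 0 | 0 -0.4 0 0 0 | 0 -0.4 0 0 0 | 0 -0.12 0 0 0 | 0 0 -0.8 0 0 | 0 0 -0.8 0 0 | 0 0 0 0 0 | 0 0 0 0 0",
)

```text
time_s: 21.65
tcp_pos: [524.1, -138.5, 288.6]
eef_rot: [0.603, 0.797, 0.0, 0.001]
ft_force: [1.0, 0.1, -0.4]
gripper_width: 0.0
grip_force: 0.0
```

```bash
python3 -c "
from fit import *
o=env.get_obs();pose=(np.array(o['tcp_pos']),o['eef_rot']);print(rot(o['tcp_pos']),o['ft_force'])
im=snap('wrist','w16');sc=snap('scene','c6')
for L in(.2,.5,.8,.9,1):
  P=R.from_euler('z',YAW).apply([[76*np.sin(L-.5),-105,150+76*np.cos(L-.5)]])+ORG;print(L,wproj(P,pose)[0].round(),proj('scene',P)[0].round(1))
g=cv2.medianBlur(cv2.cvtColor(im,cv2.COLOR_RGB2GRAY),3)
print(cv2.HoughCircles(g,cv2.HOUGH_GRADIENT,1,40,param1=80,param2=14,minRadius=9,maxRadius=24))
old=cv2.imread('pics/c5.png') if False else None
m=(sc[150:215,250:300].max(2)<45).astype(np.uint8);n,l,st,ce=cv2.connectedComponentsWithStats(m);print([(s.tolist(),c.round(1).tolist()) for s,c in zip(st[1:],ce[1:]) if 12<s[4]<300])
pose2,p=look('w17');B=bb(p)+[-.5,-.5,.5,.5];print(B)
s=least_squares(lambda v:bb(wproj(cyl(v[0],v[1],165),pose2))-B,[0,86.]);print(s.x,s.fun.round(1))
"
```

```text
[ -83.07235778 -105.31369997  288.60173487] [ 0.95985261  0.10730103 -0.4174618 ]
0.2 [389. 216.] [262.9 172.3]
0.5 [418. 218.] [265.1 178.3]
0.8 [444. 216.] [267.6 185.9]
0.9 [451. 215.] [268.5 188.6]
1 [457. 214.] [269.4 191.5]
[[[450.5 217.5  14.5]
  [504.5  82.5  21.2]
  [ 12.5  57.5  23.4]
  [365.5  74.5  19.9]
  [172.5 385.5  19.2]
  [462.5 377.5  11.1]]]
[]
w17 [ 523.4 -138.2  287.2] [405   0  23  36 698] ((415.86480712890625, 17.487699508666992), (19.37464714050293, 36.84804916381836), 5.194429397583008)
[404.5  -0.5 427.5  35.5]
[ 0.91734353 74.30033808] [ -1.2 -16.6   1.4  19.6]
```

Knob measured at (450,217), which is a lever angle of about 0.89 rad, in the free notch. The wheel is home and upright, and the robot is clear of everything.

```bash
python3 -c "
from h import *
print(env.finish_job())"
```

```text
the job is handed in; nothing more can be done
None
```

The job is handed in at about 22 s of the 64 s allowed: the key is seated in the slot, the wheel is upright and home against the shoulder, the lever is in the free notch (about 0.89 rad), and the jar, bottle and rack were not touched.

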